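# Sort four fossil vertebrae into their specimen dishes

## Task

Put each of the four fossil vertebrae, which lie mixed up on the preparation bench, into the dish of its own size: the smallest in the yellow dish, the next in the green, the next in the blue and the largest in the red. Stand each one flat on the liner of its dish, as it stands now on the bench, without dropping it, and leave the limb bone and the stone where they are.

Things in the scene. Friction and masses are not known exactly. Their poses are not given: they have to be found in the camera images.
- vert_small: The smallest of four brown fossil vertebrae: a round bone standing on its flat end, 24 mm across, 30 mm high, about 30 g. Origin: centre of the round body's underside; z up. On its +x side a darker arch with a spine sticks out to 19 mm from the origin, 14 to 24 mm above the underside, 22 mm wide in y: grip the round body from above across its y axis. Any yaw.
- vert_medium: The second smallest of four brown fossil vertebrae: a round bone standing on its flat end, 34 mm across, 32 mm high, about 60 g. Origin: centre of the round body's underside; z up. On its +x side a darker arch with a spine sticks out to 27 mm from the origin, 14 to 24 mm above the underside, 32 mm wide in y: grip the round body from above across its y axis. Any yaw.
- vert_large: The second largest of four brown fossil vertebrae: a round bone standing on its flat end, 44 mm across, 34 mm high, about 110 g. Origin: centre of the round body's underside; z up. On its +x side a darker arch with a spine sticks out to 35 mm from the origin, 14 to 24 mm above the underside, 41 mm wide in y: grip the round body from above across its y axis. Any yaw.
- vert_giant: The largest of four brown fossil vertebrae: a round bone standing on its flat end, 54 mm across, 36 mm high, about 170 g. Origin: centre of the round body's underside; z up. On its +x side a darker arch with a spine sticks out to 43 mm from the origin, 14 to 24 mm above the underside, 50 mm wide in y: grip the round body from above across its y axis. Any yaw.
- dish_yellow: The smallest of four round white dishes, stuck to the bench, with a flat yellow liner. Inner diameter 46 mm, outer 52 mm; rim 9 mm, liner 4 mm above the bench. Origin: centre of its underside, at bench level; z up. Between its vertebra and the wall there is 11 mm, too little for a finger: hold the vertebra with the fingertips at least 7 mm above its underside.
- dish_green: The second smallest of four round white dishes, stuck to the bench, with a flat green liner. Inner diameter 56 mm, outer 62 mm; rim 9 mm, liner 4 mm above the bench. Origin: centre of its underside, at bench level; z up. Between its vertebra and the wall there is 11 mm, too little for a finger: hold the vertebra with the fingertips at least 7 mm above its underside.
- dish_blue: The second largest of four round white dishes, stuck to the bench, with a flat blue liner. Inner diameter 66 mm, outer 72 mm; rim 9 mm, liner 4 mm above the bench. Origin: centre of its underside, at bench level; z up. Between its vertebra and the wall there is 11 mm, too little for a finger: hold the vertebra with the fingertips at least 7 mm above its underside.
- dish_red: The largest of four round white dishes, stuck to the bench, with a flat red liner. Inner diameter 76 mm, outer 82 mm; rim 9 mm, liner 4 mm above the bench. Origin: centre of its underside, at bench level; z up. Between its vertebra and the wall there is 11 mm, too little for a finger: hold the vertebra with the fingertips at least 7 mm above its underside.
- limb_bone: Bystander: a loose brown piece of limb bone lying flat, about 80 mm long (x), 28 mm wide, 24 mm high, thick at both ends. Origin: centre of its underside. Stays where it is.
- stone: Bystander: a loose sand-coloured lump of rock, about 48 mm (x) by 40 mm, 33 mm high. Origin: centre of its underside. Stays where it is.

How it is judged:
By the outcome, as a careful person would: the job done as asked, in the order asked, and still so for the second after the job is handed in, with the robot touching nothing.
It also fails if it takes over 104 s, if anything falls off the work surface, if the arm or the gripper's body presses on something with over 40 N, if the wrist force passes 120 N, or if a joint passes its speed limit or range.

## Robot

A 6-joint arm with a two-finger parallel gripper is mounted at the origin on the work surface. World frame = base frame: x ahead of the robot, y to its left, z up, the work surface at z = 0. Lengths are in m, angles in rad, forces in N, time in s.
With the tool pointing down it reaches from about 0.35 to 0.975 m from the base axis. Payload 4.9 kg.
Tool frame: the origin (TCP) lies on the centre line of the jaws, within the pads' length; the fingertips stand 14 mm ahead of it and the grasp point (between the pads) lies 5 mm behind it (manip.nose_length is the distance from the TCP to the fingertips, in m); z points along the fingers, y is the line along which they close (so a half turn about z gives the same grasp; the last joint's range is limited). The gripper opens to 85 mm and grips with 20 to 120 N. Pads are 22 mm wide; open, the fingers measure 114 mm over their backs; the gripper's body (76 mm by 85 mm) begins 54 mm behind the grasp point. The pads swing forward as they close: fully open they stand 13 mm farther back than shut.
Start: joints at [-1.364, 0.053, 1.613, -0, 1.476, -0.119], TCP at [0.2, -0.592, 0.245] pointing down, gripper open.
Joint ranges: [-3.01, 3.01], [-1.01, 2.22], [0.06, 2.58], [-1.02, 4.17], [0.09, 2.62], [-3.14, 3.14]. Speed limits (rad/s): [2.57, 2.57, 3.14, 3.14, 3.14, 3.14].

## Interface

Orientations are given as a unit quaternion [w, x, y, z].
In Python, from plant import manip, imaging gives the robot as it stands.
- The arm moves only by the tool play_rows, never from a script. Its argument "commands" is a list of rows, each a list of 6 numbers: the shift along the tool's x, y, z in mm, then the turn, a rotation vector about the tool's x, y, z in degrees. A call has 1 to 5 rows; each row shifts and turns the commanded pose from where the row before left it, along the tool's axes as they then stand; what a row does not reach is not made up. A row lasts 1/12 s, in which the tool goes at most 41.7 mm and 7.16 degrees, less where a joint would pass 70% of its speed; a pose out of reach is approached as far as the arm can. A call is refused whole if a number of a shift passes 41.7 or a number of a turn 7.16, either way. A call with a gripper value outside its range is refused whole. "hand" is the finger opening in mm, from 0 to 85.4, set as the call begins (left out, the last holds). The fingers move at their own pace and stop on an object; the grip force is fixed at half the most. Time passes only in rows, so rows that do not move let the fingers close. It gives the time, the measured TCP pose, the force, the opening and the grip force at its end, in the units of the state.
- manip.state(): the state, without advancing time (a new reading comes with each control period).
- imaging.grab_frame(name): name is "side" or "top" or "wrist"; returns a dict with "image" (420x560x3 uint8, red, green, blue), "fx", "fy", "cx", "cy" (pixels), "R" (3x3) and "t" (3): a world point X has camera coordinates R X + t; the wrist camera has in their place "mount" (4x4, takes a point from camera to tool coordinates, whose origin is the TCP and whose axes are the flange's). Camera axes: x right, y down, z forward; pixel columns grow to the right and rows downward; lengths in m; the calibration is good to about 2 mm. The wrist camera is an equidistant fisheye: a pixel r from the principal point sees the ray r / f radians off the axis. A picture is of the moment at which its call begins: read the wrist's pose just before it. There is no depth.
- manip.job_done(): hands the job in; it is judged then, once.
The state is a dict: "time": time; "joint_pos": joint angles; "joint_vel": joint speeds; "joint_efforts": joint torques, N m; "tool_pos": TCP position; "tool_rot": TCP orientation; "contact_force": force on the tool from outside, world axes, zero at the start; "ft_torque": the same for the moment, N m; "gripper_width": opening from 0.0 (shut) to 1.0 (fully open); "grasp_force": force on a finger pad.
Only numpy, scipy, OpenCV 4.12 (cv2) and the standard library are available. Lean on these libraries where they do the work, as an engineer would, in place of code of your own. Each camera call takes 0.05 s, during which the arm holds its last target. There are 200 camera calls.

## Working session

There is one attempt and no reset: what is moved stays moved. The work goes in short steps, Python scripts to look and compute and a tool call to move; the robot and the scene stay as the last step left them, time stands still between calls to the robot, and variables do not carry over. Pictures are saved under pics/ and viewed, at most 14 in all, crops included, and the job is handed in when it is done.

Besides the shell and the picture viewer there is one more tool, called by a JSON object that holds its "method" and its "body", one argument or row to a line. play_rows: Moves the arm, as the interface text tells. Its arguments: {"type":"object","properties":{"commands":{"type":"array","items":{"type":"array","items":{"type":"number"}}},"hand":{"type":"number"}},"required":["commands"]}

```bash
mkdir -p pics; python3 - <<'E'
from plant import manip, imaging
import cv2
s=manip.state(); print(s['tool_pos'],s['tool_rot'],s['time'],manip.nose_length)
for n in ['top','side']:
    f=imaging.grab_frame(n); cv2.imwrite(f'pics/{n}0.png',f['image'][:,:,::-1]); print(n,f['fx'],f['cx'],f['cy'],f['R'],f['t'])
E
```

```text
[ 0.19992775 -0.59153619  0.24407293] [-1.01817551e-03  9.86757973e-01  1.62196366e-01 -7.20881030e-05] 0.0 0.014
top 428.75145302763616 281.56175244918126 215.97073315993703 [[ 0.01195142 -0.99992039 -0.00404729]
 [-0.99064628 -0.01129015 -0.13598704]
 [ 0.13593052  0.00563467 -0.99070235]] [0.01346763 0.53783255 0.89358615]
side 457.1022628932811 284.00455867050977 202.7812113308271 [[ 0.99943171 -0.03335866  0.00484314]
 [-0.01811718 -0.65275011 -0.75735663]
 [ 0.02842576  0.75683849 -0.65298352]] [-0.54709674  0.04345571  0.8619815 ]
```

View pics/top0.png

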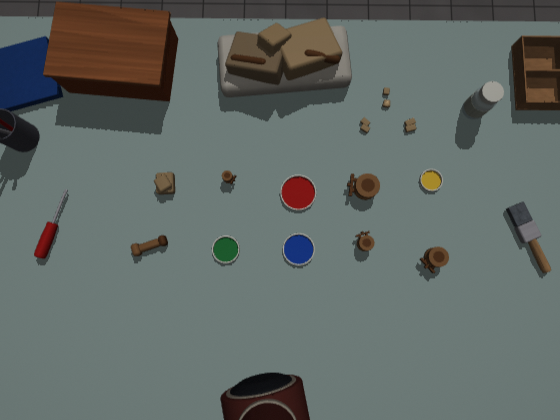

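View pics/side0.png

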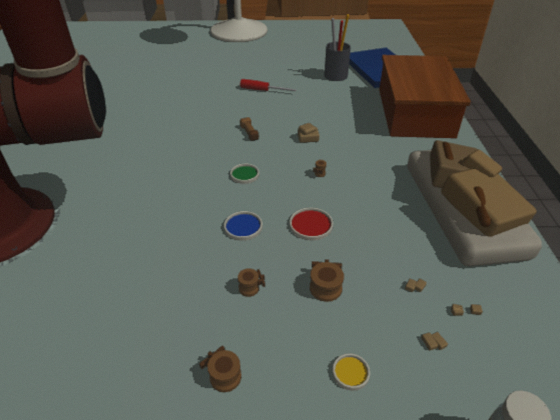

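The top view shows the dishes red (298,192), blue (299,249), green (226,249) and yellow (431,181). The vertebrae are small (228,177), medium (366,242), giant (368,186) and large (437,257). The limb bone is at (150,245) and the stone at (165,184).

```bash
cat > h.py <<'E'
import numpy as np, cv2
from scipy.spatial.transform import Rotation as Ro
from plant import manip, imaging
def pose():
    s=manip.state(); q=s['tool_rot']; return np.array(s['tool_pos']),Ro.from_quat([q[1],q[2],q[3],q[0]]).as_matrix(),s
def ray2z(c,d,z): return c+d*(z-c[2])/d[2]
def fixed(f,uv,z):
    R,t=np.array(f['R']),np.array(f['t'])
    d=R.T@np.array([(uv[0]-f['cx'])/f['fx'],(uv[1]-f['cy'])/f['fy'],1]); return ray2z(-R.T@t,d,z)
def wrist(f,p,Rm,uv,z):
    a=np.array([(uv[0]-f['cx'])/f['fx'],(uv[1]-f['cy'])/f['fy']]); r=np.linalg.norm(a)
    d=np.array([*(a/r*np.sin(r)),np.cos(r)]) if r>0 else np.array([0,0,1.])
    M=np.array(f['mount']); return ray2z(p+Rm@M[:3,3],Rm@M[:3,:3]@d,z)
def wproj(f,p,Rm,X):
    M=np.array(f['mount']); c=M[:3,:3].T@(Rm.T@(np.array(X)-p)-M[:3,3])
    r=np.hypot(c[0],c[1]); th=np.arctan2(r,c[2]); return f['cx']+f['fx']*th*c[0]/r, f['cy']+f['fy']*th*c[1]/r
def go(x,y,z=None,yaw=None):
    """tool-frame shift in mm and turn (deg) to TCP x,y,z; yaw = world angle (deg) of closing line (tool y), mod 180"""
    p,Rm,s=pose(); z=p[2] if z is None else z
    sh=Rm.T@(np.array([x,y,z])-p)*1000
    cur=np.degrees(np.arctan2(Rm[1,1],Rm[0,1])); tilt=np.degrees(np.arccos(-Rm[2,2]))
    d=0 if yaw is None else (cur-yaw+90)%180-90   # tool z is down: + turn lowers world angle
    # xy shift seen after the turn
    a=np.radians(d); sh2=Ro.from_rotvec([0,0,-a]).apply(sh)
    print('t %.2f pos'%s['time'],np.round(p,4),'clos-yaw %.1f tilt %.2f j6 %.2f'%(cur,tilt,s['joint_pos'][5]),'shift',np.round(sh,1),'turn %.1f'%d,'shift-after-turn',np.round(sh2,1))
def look(name):
    p,Rm,s=pose(); f=imaging.grab_frame('wrist'); cv2.imwrite(f'pics/{name}.png',f['image'][:,:,::-1]); np.savez(f'pics/{name}.npz',p=p,Rm=Rm,**f); return f,p,Rm
def load(name):
    f=dict(np.load(f'pics/{name}.npz')); return f,f['p'],f['Rm']
E
python3 - <<'E'
from h import *
f=imaging.grab_frame('top')
im=f['image']; 
D=dict(red=(298,192),blue=(299,249),green=(226,249),yellow=(431,181))
hsv=cv2.cvtColor(im,cv2.COLOR_RGB2HSV)
for k,(u,v) in D.items():
    h0=int(hsv[v,u,0]); d=np.abs(hsv[...,0].astype(int)-h0); d=np.minimum(d,180-d)
    m=((d<8)&(hsv[...,1]>150)).astype(np.uint8); n,l,st,c=cv2.connectedComponentsWithStats(m); i=l[v,u]
    print(k,c[i].round(1),st[i],fixed(f,c[i],.004).round(4))
for k,uv,z in [('small',(228,177),.03),('medium',(366,242),.032),('large',(437,257),.034),('giant',(368,186),.036),('limb',(150,245),.02),('stone',(165,184),.02)]: print(k,fixed(f,uv,z).round(4))
s=imaging.grab_frame('side')['image']
c=[cv2.resize(im[v-25:v+25,u-25:u+25],(250,250),interpolation=cv2.INTER_CUBIC) for u,v in [(228,177),(366,242),(437,257),(368,186)]]
c2=[cv2.resize(s[v-30:v+30,u-30:u+30],(250,250),interpolation=cv2.INTER_CUBIC) for u,v in [(320,168),(250,282),(222,368),(326,280)]]
o=np.vstack([np.hstack(c),np.hstack(c2)]); cv2.imwrite('pics/c.png',cv2.resize(o,(800,400))[:,:,::-1])
w,_,_=look('w0'); print(w['fx'],w['cx'],w['cy'],w['mount'])
E
```

```text
red [297.8 192.1] [282 177  33  31 809] [ 0.5971 -0.0163  0.004 ]
blue [298.2 248.8] [284 235  29  28 638] [ 0.4689 -0.0179  0.004 ]
green [225.4 249. ] [214 238  24  23 432] [0.4664 0.1439 0.004 ]
yellow [430.9 179.6] [422 171  19  18 276] [ 0.6293 -0.3181  0.004 ]
small [0.6243 0.1394 0.03  ]
medium [ 0.4836 -0.1634  0.032 ]
large [ 0.453  -0.3147  0.034 ]
giant [ 0.6062 -0.1688  0.036 ]
limb [0.4724 0.3074 0.02  ]
stone [0.6091 0.2812 0.02  ]
325.19226210127806 288.18783183825354 211.35217273471062 [[ 9.18866235e-04 -9.51412176e-01 -3.07918865e-01  7.99939446e-02]
 [ 9.99999388e-01  1.06381104e-03 -3.02862577e-04  2.33545798e-04]
 [ 6.15714630e-04 -3.07918398e-01  9.51412571e-01 -1.28958520e-01]
 [ 0.00000000e+00  0.00000000e+00  0.00000000e+00  1.00000000e+00]]
```

View pics/c.png

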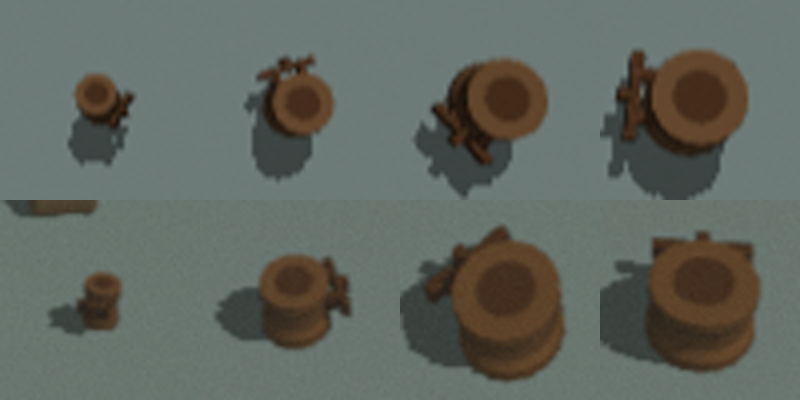

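Crops: the arches point about as follows in world yaw: small −117°, medium 24°, large 130°, giant 90°. I'll start with the small one and hover above it.

{"method": "play_rows", "body": {
  "commands": [
    [29,-25,4.5,0,0,0],
    [29,-25,4.5,0,0,0],
    [29,-25,4.5,0,0,0],
    [29,-25,4.5,0,0,0],
    [29,-25,4.5,0,0,0]
  ],
  "hand": 60
}}

```text
time: 0.67
tool_pos: [0.2979, -0.4257, 0.2224]
tool_rot: [-0.0, 0.987, 0.162, 0.0]
contact_force: [0.5, -0.6, 0.2]
gripper_width: 0.705
grasp_force: 0.0
```

{"method": "play_rows", "body": {
  "commands": [
    [29,-25,4.5,0,0,0],
    [29,-25,4.5,0,0,0],
    [29,-25,4.5,0,0,0],
    [29,-25,4.5,0,0,0],
    [29,-25,4.5,0,0,0]
  ]
}}

```text
time: 1.08
tool_pos: [0.3953, -0.2607, 0.2002]
tool_rot: [0.0, 0.987, 0.162, 0.0]
contact_force: [1.2, -0.8, 0.5]
gripper_width: 0.702
grasp_force: 0.0
```

{"method": "play_rows", "body": {
  "commands": [
    [29,-25,4.5,0,0,0],
    [29,-25,4.5,0,0,0],
    [29,-25,4.5,0,0,0],
    [29,-25,4.5,0,0,0],
    [29,-25,4.5,0,0,0]
  ]
}}

```text
time: 1.5
tool_pos: [0.4928, -0.0957, 0.1778]
tool_rot: [0.0, 0.987, 0.162, 0.0]
contact_force: [1.1, -0.1, 0.2]
gripper_width: 0.702
grasp_force: 0.0
```

{"method": "play_rows", "body": {
  "commands": [
    [29,-25,4.5,0,0,0],
    [29,-25,4.5,0,0,0],
    [29,-25,4.5,0,0,0],
    [29,-25,4.5,0,0,0],
    [29,-25,4.5,0,0,0]
  ]
}}

```text
time: 1.92
tool_pos: [0.5901, 0.0692, 0.155]
tool_rot: [0.0, 0.987, 0.162, 0.0]
contact_force: [1.3, -0.3, -0.3]
gripper_width: 0.703
grasp_force: 0.0
```

{"method": "play_rows", "body": {
  "commands": [
    [29,-25,4.5,0,0,0],
    [29,-25,4.5,0,0,0],
    [0,0,0,0,0,-6.3],
    [0,0,0,0,0,-6.3],
    [0,0,0,0,0,-6.3]
  ]
}}

```text
time: 2.33
tool_pos: [0.6284, 0.1342, 0.1455]
tool_rot: [-0.0, 0.946, 0.325, -0.001]
contact_force: [0.5, -0.8, 0.4]
gripper_width: 0.7
grasp_force: 0.0
```

{"method": "play_rows", "body": {
  "commands": [
    [0,0,0,0,0,-6.3],
    [0,0,0,0,0,-6.3],
    [0,0,0,0,0,-6.3],
    [0,0,0,0,0,-6.3],
    [0,0,0,0,0,0]
  ]
}}

```text
time: 2.75
tool_pos: [0.6283, 0.1332, 0.1461]
tool_rot: [-0.0, 0.853, 0.521, -0.0]
contact_force: [0.0, -0.4, 0.3]
gripper_width: 0.706
grasp_force: 0.0
```

```bash
python3 - <<'E'
from h import *
go(.6243,.1394,.1,-27)
f,p,Rm=look('s1')
print([np.round(wproj(f,p,Rm,X),1) for X in [(.6243,.1394,.03),(.6243,.1394,0)]])
E
```

```text
t 2.75 pos [0.6283 0.1332 0.1461] clos-yaw -27.1 tilt 0.02 j6 0.57 shift [ 3.7 -6.4 46.1] turn -0.1 shift-after-turn [ 3.7 -6.4 46.1]
[array([279. , 207.3]), array([279.9, 197.2])]
```

View pics/s1.png

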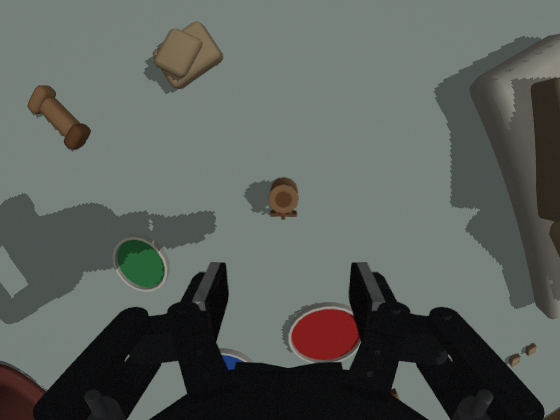

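The small vertebra's top is at about (284,199), and its arch points straight down the image, so the yaw is right. I'll measure the centre of the dark recess on top.

```bash
cat >> h.py <<'E'
def recess(f,p,Rm,X,diam):
    """top disc of a vertebra near X (top centre): blob's brown lit rim+recess -> recess centre in world"""
    u0,v0=wproj(f,p,Rm,X); g=f['image']; hsv=cv2.cvtColor(g,cv2.COLOR_RGB2HSV)
    M=np.array(f['mount']); dist=np.linalg.norm(X-(p+Rm@M[:3,3])); R=f['fx']*diam/2/dist
    br=((hsv[...,1]>90)&((hsv[...,0]<20))).astype(np.uint8)
    V=hsv[...,2]; yy,xx=np.mgrid[:V.shape[0],:V.shape[1]]; near=np.hypot(xx-u0,yy-v0)<2.5*R
    t,_=cv2.threshold(V[near&(br>0)].reshape(-1,1),0,255,cv2.THRESH_OTSU)
    n,l,st,c=cv2.connectedComponentsWithStats(((br>0)&(V<=t)&near).astype(np.uint8))
    print('pred px',np.round([u0,v0,R],1),'otsu',t)
    for i in range(1,n):
        if st[i,4]>.03*R*R: print('dark',c[i].round(1),st[i],wrist(f,p,Rm,c[i],X[2]).round(4))
    n,l,st,c=cv2.connectedComponentsWithStats(((br>0)&(V>t)&near).astype(np.uint8))
    for i in range(1,n):
        if st[i,4]>.3*R*R: print('light',c[i].round(1),st[i],wrist(f,p,Rm,c[i],X[2]).round(4))
E
python3 - <<'E'
from h import *
f,p,Rm=load('s1')
recess(f,p,Rm,np.array([.6243,.1394,.03]),.024)
E
```

```text
pred px [279.  207.3  15.2] otsu 88.0
dark [283.6 183.2] [271 178  26  14 171] [0.6365 0.1551 0.03  ]
dark [283.2 199. ] [276 191  16  17 202] [0.6304 0.1439 0.03  ]
dark [282.7 213.6] [270 210  26   9 113] [0.6245 0.1334 0.03  ]
light [282.9 198.6] [269 185  29  29 443] [0.6303 0.1443 0.03  ]
```

```bash
python3 -c "
from h import *
go(.6303,.1440,.075,-27)"
```

```text
t 2.80 pos [0.6284 0.1332 0.1461] clos-yaw -27.4 tilt 0.02 j6 0.57 shift [10.5 -3.2 71.1] turn -0.4 shift-after-turn [10.5 -3.2 71.1]
```

{"method": "play_rows", "body": {
  "commands": [
    [5,-1.5,35,0,0,0],
    [5.5,-1.7,36,0,0,0],
    [0,0,0,0,0,0],
    [0,0,0,0,0,0]
  ]
}}

```text
time: 3.13
tool_pos: [0.6282, 0.1438, 0.0725]
tool_rot: [-0.001, 0.854, 0.52, -0.003]
contact_force: [-0.0, 0.1, -0.2]
gripper_width: 0.701
grasp_force: 0.0
```

```bash
python3 - <<'E'
from h import *
f,p,Rm=look('s2'); recess(f,p,Rm,np.array([.6303,.1440,.03]),.024); go(.6303,.1440,.022,-27)
E
```

```text
pred px [290.2 248.9  20.7] otsu 78.0
dark [287.9 225.3] [272 215  36  27 460] [0.6358 0.1576 0.03  ]
dark [289.2 255.1] [271 241  38  31 890] [0.628  0.1407 0.03  ]
light [291.8 238.5] [272 230  39  27 373] [0.6341 0.1494 0.03  ]
t 3.18 pos [0.6302 0.1439 0.0753] clos-yaw -27.3 tilt 0.06 j6 0.59 shift [ 0.2  0.1 53.3] turn -0.3 shift-after-turn [ 0.2  0.1 53.3]
```

View pics/s2.png

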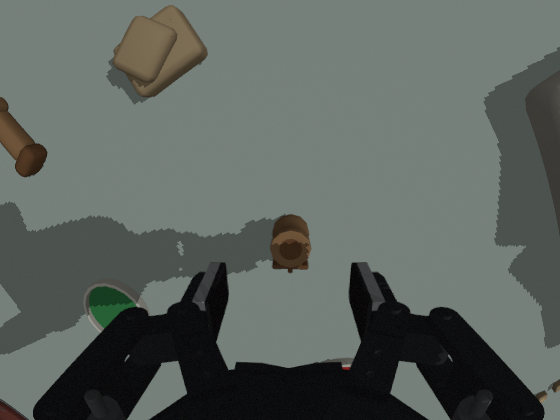

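The disc is centred at (291,247) against a predicted (290,249), and it lies on the finger midline (289). I'll descend and grip.

{"method": "play_rows", "body": {
  "commands": [
    [0,0,25,0,0,0],
    [0.5,0,20,0,0,0],
    [0,0,8,0,0,0],
    [0,0,0,0,0,0],
    [0,0,0,0,0,0]
  ]
}}

```text
time: 3.6
tool_pos: [0.6317, 0.1444, 0.0241]
tool_rot: [0.0, 0.854, 0.521, 0.001]
contact_force: [-0.9, -0.0, 1.7]
gripper_width: 0.705
grasp_force: 0.0
```

{"method": "play_rows", "body": {
  "commands": [
    [0,0,0,0,0,0],
    [0,0,0,0,0,0],
    [0,0,0,0,0,0],
    [0,0,0,0,0,0],
    [0,0,0,0,0,0]
  ],
  "hand": 0
}}

```text
time: 4.02
tool_pos: [0.632, 0.1445, 0.0243]
tool_rot: [0.001, 0.854, 0.521, 0.001]
contact_force: [-1.7, 0.1, 6.8]
gripper_width: 0.244
grasp_force: 58.4
```

{"method": "play_rows", "body": {
  "commands": [
    [0,0,0,0,0,0],
    [0,0,0,0,0,0],
    [0,0,0,0,0,0],
    [0,0,0,0,0,0],
    [0,0,0,0,0,0]
  ]
}}

```text
time: 4.43
tool_pos: [0.6319, 0.1446, 0.0242]
tool_rot: [0.001, 0.854, 0.521, 0.001]
contact_force: [-1.5, -0.2, 7.5]
gripper_width: 0.25
grasp_force: 58.4
```

```bash
python3 - <<'E'
from h import *
f,p,Rm=look('s3'); go(.6293,-.3181,.12)
E
```

```text
t 4.48 pos [0.6319 0.1446 0.0243] clos-yaw -27.2 tilt 0.16 j6 0.59 shift [-412.5  209.6  -95.9] turn 0.0 shift-after-turn [-412.5  209.6  -95.9]
```

View pics/s3.png

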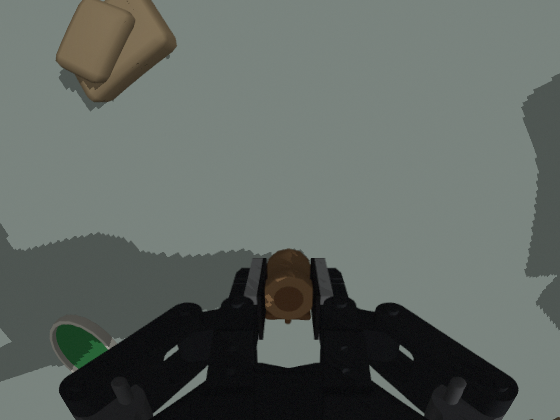

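```bash
python3 - <<'E'
from h import *
f,p,Rm=load('s3'); print(wproj(f,p,Rm,[p[0],p[1],.03])); recess(f,p,Rm,np.array([p[0],p[1],.03]),.024)
print(wrist(f,p,Rm,(290,298),.03),p)
E
```

```text
(np.float64(286.17332825618905), np.float64(296.11093479778214))
pred px [286.2 296.1  26.6] otsu 60.0
dark [288.4 268.5] [ 263  250   51   59 1083] [0.6393 0.1566 0.03  ]
dark [288.1 298.4] [274 286  29  26 579] [0.6321 0.1431 0.03  ]
dark [270.  315.1] [265 307  17  12  72] [0.6204 0.1385 0.03  ]
dark [304.9 316.1] [296 311  14   9  62] [0.6345 0.1306 0.03  ]
light [288.  296.6] [ 265  274   47   46 1115] [0.6325 0.1439 0.03  ]
[0.63299003 0.14286736 0.03      ] [0.63193541 0.14455431 0.02424302]
```

The small vertebra is centred in the grip and held at its waist. Lifting it and carrying it to the yellow dish.

{"method": "play_rows", "body": {
  "commands": [
    [0,0,-15,0,0,0],
    [0,0,-40,0,0,0],
    [0,0,-41,0,0,0],
    [-31.7,16.1,0,0,0,0],
    [-31.7,16.1,0,0,0,0]
  ]
}}

```text
time: 4.9
tool_pos: [0.6329, 0.074, 0.124]
tool_rot: [0.002, 0.853, 0.522, 0.004]
contact_force: [0.6, -0.8, -1.4]
gripper_width: 0.25
grasp_force: 58.7
```

{"method": "play_rows", "body": {
  "commands": [
    [-31.7,16.1,0,0,0,0],
    [-31.7,16.1,0,0,0,0],
    [-31.7,16.1,0,0,0,0],
    [-31.7,16.1,0,0,0,0],
    [-31.7,16.1,0,0,0,0]
  ]
}}

```text
time: 5.32
tool_pos: [0.6289, -0.1061, 0.1191]
tool_rot: [0.0, 0.854, 0.521, 0.0]
contact_force: [1.0, -0.5, 0.3]
gripper_width: 0.251
grasp_force: 58.7
```

{"method": "play_rows", "body": {
  "commands": [
    [-31.7,16.1,0,0,0,0],
    [-31.7,16.1,0,0,0,0],
    [-31.7,16.1,0,0,0,0],
    [-31.7,16.1,0,0,0,0],
    [0,0,0,0,0,0]
  ]
}}

```text
time: 5.73
tool_pos: [0.628, -0.2529, 0.1194]
tool_rot: [0.002, 0.855, 0.518, -0.0]
contact_force: [0.1, -0.2, 0.2]
gripper_width: 0.247
grasp_force: 58.8
```

{"method": "play_rows", "body": {
  "commands": [
    [-31.7,16.1,0,0,0,0],
    [-31.7,16.1,0,0,0,0],
    [0,0,0,0,0,0],
    [0,0,0,0,0,0]
  ]
}}

```text
time: 6.07
tool_pos: [0.6278, -0.3191, 0.1188]
tool_rot: [-0.0, 0.854, 0.52, 0.0]
contact_force: [-0.6, -0.1, -0.6]
gripper_width: 0.252
grasp_force: 58.9
```

```bash
cat >> h.py <<'E'
def dish(f,p,Rm,X,tol=40):
    "liner centre near X: least-squares circle of outline points thrown on z=.004"
    hue={'yellow':25,'green':65,'blue':115,'red':0}
    hsv=cv2.cvtColor(f['image'],cv2.COLOR_RGB2HSV); out={}
    for k,h in hue.items():
        d=np.abs(hsv[...,0].astype(int)-h); d=np.minimum(d,180-d)
        m=((d<10)&(hsv[...,1]>(185 if k in('red','yellow') else 130))&(hsv[...,2]>40)).astype(np.uint8)
        if k=='red': m&=(hsv[...,2]>90).astype(np.uint8)
        n,l,st,c=cv2.connectedComponentsWithStats(m)
        if n<2: continue
        i=1+st[1:,4].argmax()
        if st[i,4]<150: continue
        cs,_=cv2.findContours((l==i).astype(np.uint8),cv2.RETR_EXTERNAL,cv2.CHAIN_APPROX_NONE)
        hull=cv2.convexHull(max(cs,key=len))[:,0]
        w=np.array([wrist(f,p,Rm,q,.004)[:2] for q in hull]); c0,r=cv2.minEnclosingCircle((w*1000).astype(np.float32))
        print(k,'px',c[i].round(0),st[i].tolist(),'circle mm',np.round(c0,1),'r %.1f'%r)
E
python3 - <<'E'
from h import *
f,p,Rm=look('s4'); go(.6293,-.3181,.12); dish(f,p,Rm,None); print(wproj(f,p,Rm,[.6293,-.3181,.004]),manip.state()['grasp_force'],manip.state()['gripper_width'])
E
```

```text
t 6.12 pos [ 0.6279 -0.3178  0.1185] clos-yaw -27.3 tilt 0.04 j6 -0.10 shift [ 0.3  1.4 -1.5] turn 0.0 shift-after-turn [ 0.3  1.4 -1.5]
blue px [10. 22.] [0, 0, 24, 55, 1025] circle mm [468.1 -15.4] r 31.4
(np.float64(288.2032429619931), np.float64(210.4449462622229)) 58.85361671447754 0.25015776929048644
```

View pics/s4.png

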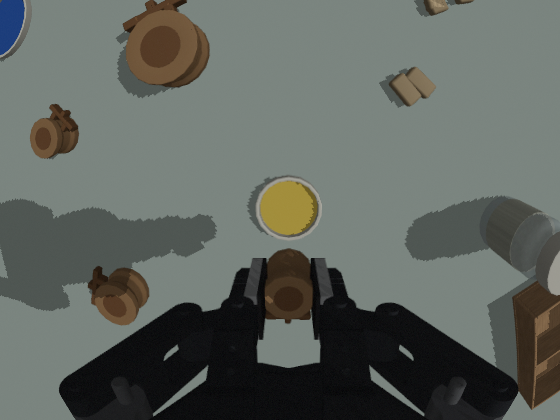

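The yellow dish's rim is centred at about (289.5,208) against a predicted (288,210), so they agree within 2 mm. Lowering.

{"method": "play_rows", "body": {
  "commands": [
    [2.5,2,35,0,0,0],
    [0,0,35,0,0,0],
    [0,0,12,0,0,0],
    [0,0,5,0,0,0],
    [0,0,1,0,0,0]
  ]
}}

```text
time: 6.53
tool_pos: [0.6306, -0.3149, 0.0295]
tool_rot: [-0.001, 0.853, 0.521, -0.0]
contact_force: [1.0, -0.4, -0.2]
gripper_width: 0.252
grasp_force: 58.9
```

{"method": "play_rows", "body": {
  "commands": [
    [0,0,0,0,0,0],
    [0,0,1,0,0,0],
    [0,0,0,0,0,0],
    [0,0,0,0,0,0]
  ]
}}

```text
time: 6.87
tool_pos: [0.6316, -0.3167, 0.0304]
tool_rot: [0.001, 0.854, 0.521, 0.0]
contact_force: [0.3, -0.4, -1.1]
gripper_width: 0.256
grasp_force: 58.9
```

```bash
python3 - <<'E'
from h import *
go(.63,-.32,.0283); print(manip.state()['contact_force'])
E
```

```text
t 6.87 pos [ 0.6316 -0.3167  0.0304] clos-yaw -27.2 tilt 0.09 j6 -0.09 shift [-3.7  0.1  2.2] turn 0.0 shift-after-turn [-3.7  0.1  2.2]
[ 0.2936395  -0.42515248 -1.09387073]
```

{"method": "play_rows", "body": {
  "commands": [
    [0,0,0.8,0,0,0],
    [0,0,0,0,0,0],
    [0,0,0,0,0,0]
  ]
}}

```text
time: 7.12
tool_pos: [0.631, -0.3165, 0.0286]
tool_rot: [0.0, 0.854, 0.521, -0.0]
contact_force: [-0.7, -0.1, -0.7]
gripper_width: 0.251
grasp_force: 58.9
```

{"method": "play_rows", "body": {
  "commands": [
    [0,0,0.8,0,0,0],
    [0,0,0,0,0,0],
    [0,0,0,0,0,0]
  ]
}}

```text
time: 7.37
tool_pos: [0.6311, -0.3167, 0.0283]
tool_rot: [0.0, 0.854, 0.521, -0.0]
contact_force: [-2.0, 0.4, 4.3]
gripper_width: 0.253
grasp_force: 59.1
```

{"method": "play_rows", "body": {
  "commands": [
    [0,0,0.6,0,0,0],
    [0,0,0,0,0,0],
    [0,0,0,0,0,0]
  ]
}}

```text
time: 7.62
tool_pos: [0.6312, -0.3167, 0.0283]
tool_rot: [0.0, 0.854, 0.521, -0.0]
contact_force: [-2.5, 2.4, 6.9]
gripper_width: 0.251
grasp_force: 59.3
```

Contact comes at the expected height. I'll release, rise and look.

{"method": "play_rows", "body": {
  "commands": [
    [0,0,0,0,0,0],
    [0,0,0,0,0,0],
    [0,0,0,0,0,0],
    [0,0,0,0,0,0],
    [0,0,0,0,0,0]
  ],
  "hand": 50
}}

```text
time: 8.03
tool_pos: [0.6309, -0.3164, 0.0266]
tool_rot: [-0.0, 0.854, 0.521, -0.0]
contact_force: [0.4, 0.3, -0.5]
gripper_width: 0.587
grasp_force: 0.0
```

{"method": "play_rows", "body": {
  "commands": [
    [0,0,-10,0,0,0],
    [0,0,-30,0,0,0],
    [0,0,-40,0,0,0],
    [0,0,-40,0,0,0],
    [0,0,0,0,0,0]
  ]
}}

```text
time: 8.45
tool_pos: [0.6358, -0.3194, 0.1596]
tool_rot: [0.008, 0.854, 0.521, 0.004]
contact_force: [1.0, 0.0, 2.4]
gripper_width: 0.584
grasp_force: 0.0
```

```bash
python3 - <<'E'
from h import *
f,p,Rm=look('s5'); go(.4836,-.1634,.12,-66)
E
```

```text
t 8.50 pos [ 0.6346 -0.3187  0.1559] clos-yaw -27.2 tilt 0.78 j6 -0.09 shift [  69.  -205.8   33. ] turn 38.8 shift-after-turn [ -75.1 -203.7   33. ]
```

View pics/s5.png

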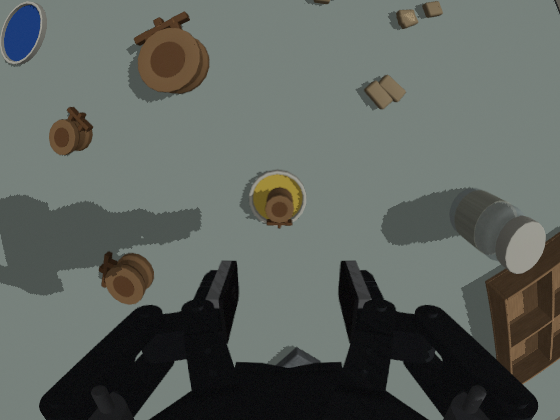

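The small vertebra stands in the yellow dish: liner at (277,198), bone top at (279,209). Next I'll measure the others from the settled frame s4.

```bash
python3 - <<'E'
from h import *
f,p,Rm=load('s4')
for k,X,d in [('medium',(.4836,-.1634,.032),.034),('giant',(.6062,-.1688,.036),.054),('large',(.453,-.3147,.034),.044)]:
    print(k); recess(f,p,Rm,np.array(X),d)
E
```

```text
medium
pred px [ 42.2 138.6  18.8] otsu 90.0
dark [ 63.1 129.3] [ 46 104  33  54 888] [ 0.508  -0.1703  0.032 ]
dark [ 42.7 138.3] [ 35 128  16  22 269] [ 0.4843 -0.1635  0.032 ]
light [ 43.8 137.8] [ 30 119  28  39 575] [ 0.4857 -0.1639  0.032 ]
giant
pred px [155.6  52.   37.5] otsu 95.0
dark [152.4  11.2] [123   0  63  33 548] [ 0.6174 -0.1403  0.036 ]
dark [190.3  67.1] [152  24  57  63 662] [ 0.6223 -0.1921  0.036 ]
dark [159.8  46.2] [ 140   26   40   42 1298] [ 0.6107 -0.1669  0.036 ]
light [161.8  46.7] [ 126   10   71   74 2822] [ 0.6117 -0.1681  0.036 ]
large
pred px [110.2 304.3  23.2] otsu 76.0
dark [112.  283.3] [  88  266   54   42 1063] [ 0.4706 -0.2985  0.034 ]
light [139.  287.4] [128 273  21  34 380] [ 0.4934 -0.3122  0.034 ]
light [117.4 307.6] [  92  290   47   35 1038] [ 0.458  -0.3203  0.034 ]
```

{"method": "play_rows", "body": {
  "commands": [
    [11.6,-33.4,5,0,0,0],
    [11.6,-33.4,5,0,0,0],
    [11.6,-33.4,5,0,0,0],
    [11.6,-33.4,5,0,0,0],
    [11.6,-33.4,5,0,0,0]
  ],
  "hand": 68
}}

```text
time: 8.92
tool_pos: [0.5074, -0.1872, 0.1212]
tool_rot: [-0.001, 0.854, 0.521, -0.0]
contact_force: [0.4, 1.2, 0.4]
gripper_width: 0.796
grasp_force: 0.0
```

{"method": "play_rows", "body": {
  "commands": [
    [11.6,-33.4,5,0,0,0],
    [0,0,0,0,0,6.5],
    [0,0,0,0,0,6.5],
    [0,0,0,0,0,6.5],
    [0,0,0,0,0,6.5]
  ]
}}

```text
time: 9.33
tool_pos: [0.4841, -0.1624, 0.1167]
tool_rot: [-0.0, 0.95, 0.313, -0.0]
contact_force: [-0.0, -0.8, 1.3]
gripper_width: 0.793
grasp_force: 0.0
```

{"method": "play_rows", "body": {
  "commands": [
    [0,0,0,0,0,6.5],
    [0,0,0,0,0,6.5],
    [0,0,0,0,0,0],
    [0,0,0,0,0,0],
    [0,0,0,0,0,0]
  ]
}}

```text
time: 9.75
tool_pos: [0.4846, -0.1628, 0.1169]
tool_rot: [-0.0, 0.978, 0.207, -0.0]
contact_force: [-0.5, 0.3, 0.2]
gripper_width: 0.793
grasp_force: 0.0
```

```bash
python3 - <<'E'
from h import *
f,p,Rm=look('m1'); recess(f,p,Rm,np.array([.4845,-.1637,.032]),.034); go(.4845,-.1637,.024,-66)
u,v=map(int,wproj(f,p,Rm,[.4845,-.1637,.032]))
cv2.imwrite('pics/m1c.png',cv2.resize(f['image'][v-60:v+60,u-70:u+70],None,fx=4,fy=4)[:,:,::-1]); print(u-70,v-60)
E
```

```text
pred px [289.  226.5  24.2] otsu 89.0
dark [289.  197.2] [267 184  47  34 683] [ 0.504  -0.1551  0.032 ]
dark [288.6 226.3] [276 215  26  24 506] [ 0.4845 -0.1634  0.032 ]
light [289.2 224.7] [ 266  203   47   45 1133] [ 0.4858 -0.1633  0.032 ]
t 9.80 pos [ 0.4846 -0.1628  0.1169] clos-yaw -66.1 tilt 0.02 j6 0.68 shift [-0.4  0.8 92.9] turn -0.1 shift-after-turn [-0.4  0.8 92.9]
218 166
```

View pics/m1c.png

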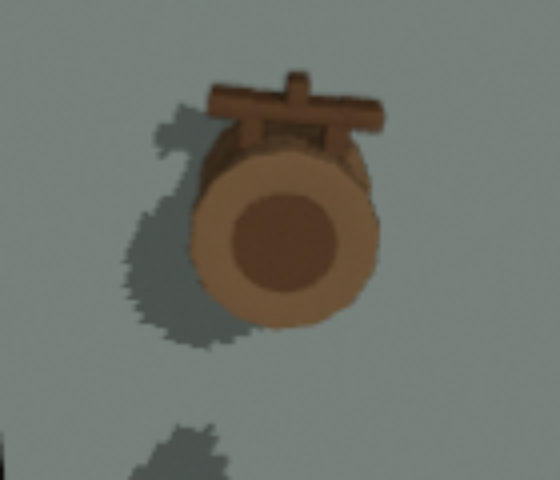

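The medium top is at (288.6,226.3), centred. Its arch is turned about 5.7° clockwise, so I'll turn by +5.7, descend and grip.

{"method": "play_rows", "body": {
  "commands": [
    [-0.4,0.8,35,0,0,5.7],
    [0,0,35,0,0,0],
    [0,0,16,0,0,0],
    [0,0,8,0,0,0],
    [0,0,0,0,0,0]
  ]
}}

```text
time: 10.22
tool_pos: [0.4831, -0.163, 0.0209]
tool_rot: [-0.001, 0.988, 0.157, -0.002]
contact_force: [1.5, 0.3, 0.1]
gripper_width: 0.795
grasp_force: 0.0
```

{"method": "play_rows", "body": {
  "commands": [
    [0,0,0,0,0,0],
    [0,0,0,0,0,0],
    [0,0,0,0,0,0],
    [0,0,0,0,0,0],
    [0,0,0,0,0,0]
  ],
  "hand": 0
}}

```text
time: 10.63
tool_pos: [0.4864, -0.1646, 0.0254]
tool_rot: [0.001, 0.988, 0.157, 0.002]
contact_force: [-0.7, 0.6, 6.1]
gripper_width: 0.373
grasp_force: 59.0
```

{"method": "play_rows", "body": {
  "commands": [
    [0,0,0,0,0,0],
    [0,0,0,0,0,0],
    [0,0,0,0,0,0]
  ]
}}

```text
time: 10.88
tool_pos: [0.4864, -0.1646, 0.0254]
tool_rot: [0.001, 0.988, 0.157, 0.002]
contact_force: [-0.2, -0.4, 6.1]
gripper_width: 0.371
grasp_force: 59.0
```

```bash
python3 - <<'E'
from h import *
f,p,Rm=look('m2'); recess(f,p,Rm,np.array([p[0],p[1],.032]),.034); go(.4664,.1439,.11)
E
```

```text
pred px [287.7 297.8  37.8] otsu 88.0
dark [291.1 278.8] [ 253  231   72   99 4267] [ 0.4962 -0.1629  0.032 ]
light [279.1 288.3] [ 253  267   66   57 1481] [ 0.49   -0.1595  0.032 ]
t 10.93 pos [ 0.4864 -0.1646  0.0254] clos-yaw -71.9 tilt 0.24 j6 0.78 shift [  77.  -299.3  -85.2] turn 0.0 shift-after-turn [  77.  -299.3  -85.2]
```

{"method": "play_rows", "body": {
  "commands": [
    [0,0,-15,0,0,0],
    [0,0,-35,0,0,0],
    [0,0,-35,0,0,0],
    [9.6,-37.4,0,0,0,0],
    [9.6,-37.4,0,0,0,0]
  ]
}}

```text
time: 11.35
tool_pos: [0.4823, -0.0879, 0.1124]
tool_rot: [0.002, 0.988, 0.155, 0.004]
contact_force: [0.3, 1.1, -1.1]
gripper_width: 0.373
grasp_force: 59.6
```

{"method": "play_rows", "body": {
  "commands": [
    [9.6,-37.4,0,0,0,0],
    [9.6,-37.4,0,0,0,0],
    [9.6,-37.4,0,0,0,0],
    [9.6,-37.4,0,0,0,0],
    [9.6,-37.4,0,0,0,0]
  ]
}}

```text
time: 11.77
tool_pos: [0.467, 0.1077, 0.1087]
tool_rot: [0.0, 0.988, 0.157, 0.001]
contact_force: [0.7, -0.2, -1.1]
gripper_width: 0.368
grasp_force: 59.6
```

{"method": "play_rows", "body": {
  "commands": [
    [9.6,-37.4,0,0,0,0],
    [0,0,0,0,0,0],
    [0,0,0,0,0,0],
    [0,0,0,0,0,0]
  ]
}}

```text
time: 12.1
tool_pos: [0.4649, 0.1445, 0.1083]
tool_rot: [0.0, 0.988, 0.157, 0.0]
contact_force: [0.5, -0.5, -0.8]
gripper_width: 0.37
grasp_force: 59.7
```

```bash
python3 - <<'E'
from h import *
f,p,Rm=look('m3'); go(.4664,.1439,.03); dish(f,p,Rm,None); print(wproj(f,p,Rm,[.4664,.1439,.004]),manip.state()['gripper_width'])
f2,p2,R2=load('m2'); recess(f2,p2,R2,np.array([p2[0],p2[1],.032]),.02)
E
```

```text
t 12.15 pos [0.465  0.1439 0.1082] clos-yaw -72.0 tilt 0.03 j6 1.40 shift [ 1.3  0.4 78.2] turn 0.0 shift-after-turn [ 1.3  0.4 78.2]
green px [289. 210.] [254, 180, 71, 59, 3399] circle mm [468.  144.6] r 27.1
blue px [461. 264.] [432, 233, 59, 62, 2750] circle mm [470.5 -17.4] r 32.1
red px [514. 130.] [485, 88, 60, 85, 3851] circle mm [598.  -15.4] r 36.5
(np.float64(289.27240444319216), np.float64(215.44185181317275)) 0.37130197684329186
pred px [287.7 297.8  22.2] otsu 88.0
dark [291.6 284.6] [ 253  243   72   87 3679] [ 0.4935 -0.1641  0.032 ]
light [279.1 288.3] [ 253  267   66   57 1481] [ 0.49   -0.1595  0.032 ]
```

View pics/m3.png

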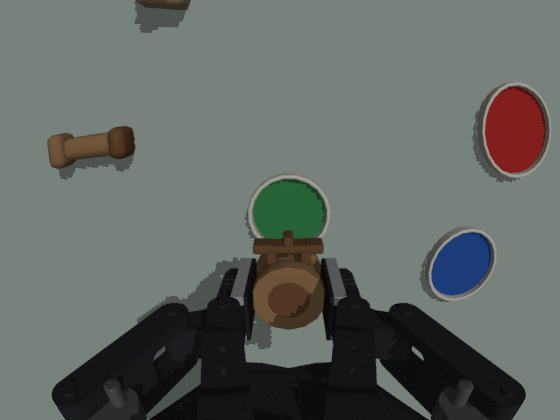

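The green liner's circle is at (468,144.6) mm with r 27 (expected 28), and the held bone is centred at (288,298). Lowering.

{"method": "play_rows", "body": {
  "commands": [
    [3,0.4,35,0,0,0],
    [0,0,30,0,0,0],
    [0,0,9,0,0,0],
    [0,0,3,0,0,0],
    [0,0,0,0,0,0]
  ]
}}

```text
time: 12.57
tool_pos: [0.4678, 0.144, 0.0308]
tool_rot: [0.0, 0.988, 0.156, -0.001]
contact_force: [0.4, -0.3, -0.1]
gripper_width: 0.365
grasp_force: 59.7
```

{"method": "play_rows", "body": {
  "commands": [
    [0,0,0.8,0,0,0],
    [0,0,0,0,0,0],
    [0,0,0,0,0,0]
  ]
}}

```text
time: 12.82
tool_pos: [0.4686, 0.1449, 0.0313]
tool_rot: [0.0, 0.988, 0.157, 0.001]
contact_force: [-0.2, -0.4, -0.7]
gripper_width: 0.375
grasp_force: 59.7
```

{"method": "play_rows", "body": {
  "commands": [
    [0,0,0.8,0,0,0],
    [0,0,0,0,0,0],
    [0,0,0,0,0,0]
  ]
}}

```text
time: 13.07
tool_pos: [0.468, 0.1451, 0.0297]
tool_rot: [-0.0, 0.988, 0.157, 0.0]
contact_force: [0.2, 0.3, -1.5]
gripper_width: 0.372
grasp_force: 59.7
```

{"method": "play_rows", "body": {
  "commands": [
    [0,0,0.7,0,0,0],
    [0,0,0,0,0,0],
    [0,0,0,0,0,0]
  ]
}}

```text
time: 13.32
tool_pos: [0.4681, 0.1451, 0.0295]
tool_rot: [-0.0, 0.988, 0.157, 0.0]
contact_force: [-2.6, -0.6, 6.3]
gripper_width: 0.37
grasp_force: 60.1
```

{"method": "play_rows", "body": {
  "commands": [
    [0,0,0.6,0,0,0],
    [0,0,0,0,0,0],
    [0,0,0,0,0,0]
  ]
}}

```text
time: 13.57
tool_pos: [0.4682, 0.1452, 0.0295]
tool_rot: [0.0, 0.988, 0.157, -0.0]
contact_force: [-4.7, -0.7, 9.7]
gripper_width: 0.369
grasp_force: 60.4
```

Seated. Releasing and moving to the large one.

{"method": "play_rows", "body": {
  "commands": [
    [0,0,0,0,0,0],
    [0,0,0,0,0,0],
    [0,0,0,0,0,0],
    [0,0,0,0,0,0],
    [0,0,0,0,0,0]
  ],
  "hand": 60
}}

```text
time: 13.98
tool_pos: [0.4677, 0.145, 0.0279]
tool_rot: [-0.0, 0.988, 0.157, -0.0]
contact_force: [0.5, 1.0, 0.3]
gripper_width: 0.702
grasp_force: 0.0
```

{"method": "play_rows", "body": {
  "commands": [
    [0,0,-10,0,0,0],
    [0,0,-30,0,0,0],
    [0,0,-30,0,0,0],
    [0,0,-20,0,0,0],
    [0,0,0,0,0,0]
  ]
}}

```text
time: 14.4
tool_pos: [0.4715, 0.1456, 0.1246]
tool_rot: [0.0, 0.988, 0.157, 0.005]
contact_force: [0.7, 0.1, 0.6]
gripper_width: 0.702
grasp_force: 0.0
```

```bash
python3 - <<'E'
from h import *
f,p,Rm=look('m4'); recess(f,p,Rm,np.array([.468,.1445,.036]),.034); go(.456,-.318,.12,-140)
E
```

```text
pred px [287.7 230.2  23.7] otsu 88.0
dark [286.  202.9] [265 190  44  36 647] [0.487  0.1519 0.036 ]
dark [287.1 231.1] [275 219  26  25 488] [0.4672 0.1447 0.036 ]
light [287.3 230.2] [ 265  209   45   44 1040] [0.4679 0.1448 0.036 ]
t 14.45 pos [0.4702 0.1454 0.122 ] clos-yaw -71.9 tilt 0.40 j6 1.40 shift [-157.2  436.2    1.4] turn 68.1 shift-after-turn [345.9 308.7   1.4]
```

{"method": "play_rows", "body": {
  "commands": [
    [-12.9,36.4,0,0,0,0],
    [-12.9,36.4,0,0,0,0],
    [-12.9,36.4,0,0,0,0],
    [-12.9,36.4,0,0,0,0],
    [-12.9,36.4,0,0,0,0]
  ],
  "hand": 80
}}

```text
time: 14.87
tool_pos: [0.4617, -0.0493, 0.1169]
tool_rot: [-0.0, 0.988, 0.157, -0.001]
contact_force: [-0.1, 0.4, -0.4]
gripper_width: 0.937
grasp_force: 0.0
```

{"method": "play_rows", "body": {
  "commands": [
    [-12.9,36.4,0,0,0,0],
    [-12.9,36.4,0,0,0,0],
    [-12.9,36.4,0,0,0,0],
    [-12.9,36.4,0,0,0,0],
    [-12.9,36.4,0,0,0,0]
  ]
}}

```text
time: 15.28
tool_pos: [0.4568, -0.2424, 0.1168]
tool_rot: [-0.001, 0.988, 0.157, -0.001]
contact_force: [0.3, -0.5, 0.3]
gripper_width: 0.936
grasp_force: 0.0
```

{"method": "play_rows", "body": {
  "commands": [
    [-12.9,36.4,0,0,0,0],
    [-12.9,36.4,0,0,0,0],
    [0,0,0,0,0,6.8],
    [0,0,0,0,0,6.8],
    [0,0,0,0,0,6.8]
  ]
}}

```text
time: 15.7
tool_pos: [0.4551, -0.3185, 0.1164]
tool_rot: [-0.001, 1.0, -0.024, -0.001]
contact_force: [-0.1, -0.0, -1.1]
gripper_width: 0.939
grasp_force: 0.0
```

{"method": "play_rows", "body": {
  "commands": [
    [0,0,0,0,0,6.8],
    [0,0,0,0,0,6.8],
    [0,0,0,0,0,6.8],
    [0,0,0,0,0,6.8],
    [0,0,0,0,0,6.8]
  ]
}}

```text
time: 16.12
tool_pos: [0.4553, -0.3175, 0.1165]
tool_rot: [-0.001, 0.949, -0.315, -0.001]
contact_force: [-1.3, -0.2, 0.9]
gripper_width: 0.938
grasp_force: 0.0
```

{"method": "play_rows", "body": {
  "commands": [
    [0,0,0,0,0,6.8],
    [0,0,0,0,0,6.8],
    [0,0,0,0,0,0],
    [0,0,0,0,0,0],
    [0,0,0,0,0,0]
  ]
}}

```text
time: 16.53
tool_pos: [0.4558, -0.3179, 0.1174]
tool_rot: [-0.0, 0.907, -0.421, -0.001]
contact_force: [0.1, -0.5, 0.6]
gripper_width: 0.938
grasp_force: 0.0
```

```bash
python3 - <<'E'
from h import *
f,p,Rm=look('l1'); recess(f,p,Rm,np.array([.456,-.318,.034]),.044); go(.456,-.318,.024,-140)
u,v=map(int,wproj(f,p,Rm,[.456,-.318,.034])); print(u-70,v-60)
a=cv2.resize(f['image'][v-60:v+60,u-70:u+70],(400,343))
m=load('m4')[0]['image'][110:290,190:400]; cv2.imwrite('pics/l1c.png',np.hstack([a,cv2.resize(m,(400,343))])[:,:,::-1])
E
```

```text
pred px [289.3 225.5  31.6] otsu 85.0
dark [294.7 196.3] [263 186  54  28 307] [ 0.4668 -0.3364  0.034 ]
dark [288.2 226.1] [271 210  35  33 878] [ 0.4563 -0.3172  0.034 ]
dark [289.9 254.5] [263 247  54  18 422] [ 0.4411 -0.3012  0.034 ]
light [287.3 221.6] [ 258  187   61   67 2066] [ 0.4589 -0.3193  0.034 ]
t 16.58 pos [ 0.4559 -0.318   0.1176] clos-yaw -139.8 tilt 0.06 j6 1.70 shift [ 0.2 -0.1 93.6] turn 0.2 shift-after-turn [ 0.2 -0.1 93.6]
219 165
```

View pics/l1c.png

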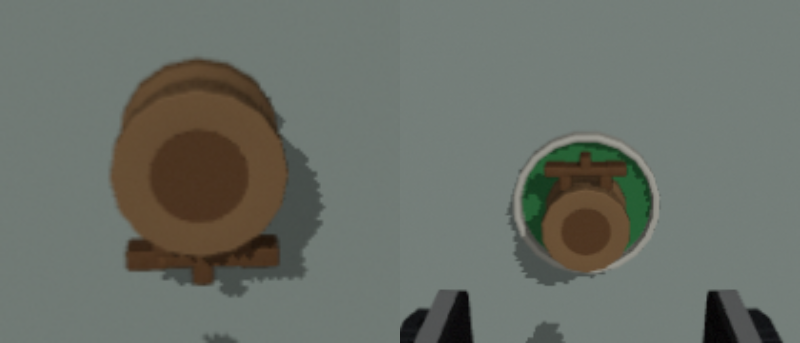

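The medium vertebra stands upright and centred in the green dish. The large one is centred under the tool, with its arch about 2° counterclockwise. Gripping it.

{"method": "play_rows", "body": {
  "commands": [
    [0.5,-1,35,0,0,-2],
    [0,0,35,0,0,0],
    [0,0,18,0,0,0],
    [0,0,8,0,0,0],
    [0,0,0,0,0,0]
  ]
}}

```text
time: 17.0
tool_pos: [0.4558, -0.3166, 0.0197]
tool_rot: [-0.001, 0.914, -0.406, -0.002]
contact_force: [-0.1, -0.1, 0.6]
gripper_width: 0.934
grasp_force: 0.0
```

{"method": "play_rows", "body": {
  "commands": [
    [0,0,0,0,0,0],
    [0,0,0,0,0,0],
    [0,0,0,0,0,0],
    [0,0,0,0,0,0],
    [0,0,0,0,0,0]
  ],
  "hand": 0
}}

```text
time: 17.42
tool_pos: [0.4588, -0.3194, 0.0248]
tool_rot: [0.001, 0.914, -0.406, 0.002]
contact_force: [0.5, 0.3, 6.2]
gripper_width: 0.491
grasp_force: 60.3
```

{"method": "play_rows", "body": {
  "commands": [
    [0,0,0,0,0,0],
    [0,0,0,0,0,0],
    [0,0,0,0,0,0]
  ]
}}

```text
time: 17.67
tool_pos: [0.4588, -0.3194, 0.0248]
tool_rot: [0.001, 0.914, -0.406, 0.002]
contact_force: [-1.1, -0.1, 6.3]
gripper_width: 0.487
grasp_force: 60.3
```

```bash
python3 - <<'E'
from h import *
go(.4695,-.0177,.11)
E
```

```text
t 17.67 pos [ 0.4588 -0.3194  0.0248] clos-yaw -137.9 tilt 0.26 j6 1.67 shift [-216.4 -210.1  -86.1] turn 0.0 shift-after-turn [-216.4 -210.1  -86.1]
```

{"method": "play_rows", "body": {
  "commands": [
    [0,0,-15,0,0,0],
    [0,0,-35,0,0,0],
    [0,0,-35,0,0,0],
    [-27,-26.3,0,0,0,0],
    [-27,-26.3,0,0,0,0]
  ]
}}

```text
time: 18.08
tool_pos: [0.4622, -0.2446, 0.1115]
tool_rot: [0.001, 0.913, -0.408, 0.004]
contact_force: [-0.2, 0.9, -1.4]
gripper_width: 0.489
grasp_force: 61.0
```

{"method": "play_rows", "body": {
  "commands": [
    [-27,-26.3,0,0,0,0],
    [-27,-26.3,0,0,0,0],
    [-27,-26.3,0,0,0,0],
    [-27,-26.3,0,0,0,0],
    [-27,-26.3,0,0,0,0]
  ]
}}

```text
time: 18.5
tool_pos: [0.467, -0.0526, 0.1076]
tool_rot: [-0.0, 0.914, -0.406, 0.0]
contact_force: [1.1, 0.3, -1.5]
gripper_width: 0.488
grasp_force: 61.0
```

{"method": "play_rows", "body": {
  "commands": [
    [-27,-26.3,0,0,0,0],
    [0,0,0,0,0,0],
    [0,0,0,0,0,0],
    [0,0,0,0,0,0]
  ]
}}

```text
time: 18.83
tool_pos: [0.4687, -0.0168, 0.1074]
tool_rot: [0.0, 0.914, -0.406, 0.0]
contact_force: [-0.5, -0.7, -1.9]
gripper_width: 0.49
grasp_force: 61.1
```

```bash
python3 - <<'E'
from h import *
f,p,Rm=look('l2'); go(.4695,-.0177,.0288); dish(f,p,Rm,None); print(wproj(f,p,Rm,[.4695,-.0177,.004]),wproj(f,p,Rm,[p[0],p[1],p[2]+.009]),manip.state()['gripper_width'])
E
```

```text
t 18.88 pos [ 0.4688 -0.0174  0.1074] clos-yaw -138.0 tilt 0.03 j6 2.21 shift [ 0.7 -0.3 78.6] turn 0.0 shift-after-turn [ 0.7 -0.3 78.6]
blue px [288. 209.] [246, 175, 85, 68, 4505] circle mm [470.2 -16.8] r 32.3
red px [161. 108.] [116, 60, 89, 96, 6554] circle mm [598.4 -14.8] r 37.0
(np.float64(289.3617876131702), np.float64(215.28693942411041)) (np.float64(290.060846377272), np.float64(299.84660397870687)) 0.49098014652148214
```

View pics/l2.png

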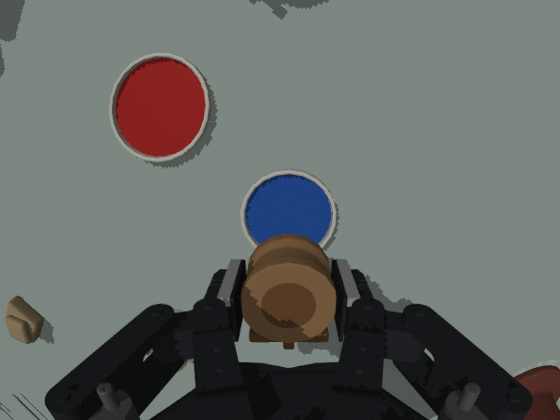

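The blue circle is at (470.2,−16.8) with r 32.3. The held disc is centred at about (289,303) against an expected (290,300). Lowering.

{"method": "play_rows", "body": {
  "commands": [
    [1.5,-1.4,35,0,0,0],
    [0,0,30,0,0,0],
    [0,0,9,0,0,0],
    [0,0,3.5,0,0,0],
    [0,0,0,0,0,0]
  ]
}}

```text
time: 19.3
tool_pos: [0.4704, -0.0181, 0.0295]
tool_rot: [0.0, 0.913, -0.407, -0.001]
contact_force: [0.2, -0.4, -2.2]
gripper_width: 0.489
grasp_force: 61.2
```

{"method": "play_rows", "body": {
  "commands": [
    [0,0,0.8,0,0,0],
    [0,0,0,0,0,0],
    [0,0,0,0,0,0]
  ]
}}

```text
time: 19.55
tool_pos: [0.4712, -0.0173, 0.0295]
tool_rot: [-0.0, 0.914, -0.407, 0.001]
contact_force: [0.5, 0.1, -0.4]
gripper_width: 0.487
grasp_force: 61.2
```

{"method": "play_rows", "body": {
  "commands": [
    [0,0,0.7,0,0,0],
    [0,0,0,0,0,0],
    [0,0,0,0,0,0]
  ]
}}

```text
time: 19.8
tool_pos: [0.4712, -0.017, 0.0287]
tool_rot: [0.0, 0.914, -0.406, 0.001]
contact_force: [-0.7, -1.1, 0.8]
gripper_width: 0.488
grasp_force: 61.3
```

{"method": "play_rows", "body": {
  "commands": [
    [0,0,0.6,0,0,0],
    [0,0,0,0,0,0],
    [0,0,0,0,0,0]
  ]
}}

```text
time: 20.05
tool_pos: [0.4714, -0.017, 0.0286]
tool_rot: [0.0, 0.914, -0.406, 0.0]
contact_force: [-1.7, -0.5, 5.3]
gripper_width: 0.487
grasp_force: 62.0
```

{"method": "play_rows", "body": {
  "commands": [
    [0,0,0.3,0,0,0],
    [0,0,0,0,0,0],
    [0,0,0,0,0,0]
  ]
}}

```text
time: 20.3
tool_pos: [0.4714, -0.0171, 0.0286]
tool_rot: [0.0, 0.914, -0.406, 0.0]
contact_force: [-2.1, -0.8, 7.5]
gripper_width: 0.492
grasp_force: 62.0
```

{"method": "play_rows", "body": {
  "commands": [
    [0,0,0,0,0,0],
    [0,0,0,0,0,0],
    [0,0,0,0,0,0],
    [0,0,0,0,0,0],
    [0,0,0,0,0,0]
  ],
  "hand": 68
}}

```text
time: 20.72
tool_pos: [0.4706, -0.0167, 0.0271]
tool_rot: [-0.0, 0.914, -0.406, -0.0]
contact_force: [-0.3, 0.1, -0.0]
gripper_width: 0.794
grasp_force: 0.0
```

{"method": "play_rows", "body": {
  "commands": [
    [0,0,-10,0,0,0],
    [0,0,-30,0,0,0],
    [0,0,-30,0,0,0],
    [0,0,-20,0,0,0],
    [0,0,0,0,0,0]
  ]
}}

```text
time: 21.13
tool_pos: [0.4744, -0.0175, 0.1236]
tool_rot: [-0.001, 0.914, -0.406, 0.005]
contact_force: [0.6, -0.2, 0.6]
gripper_width: 0.801
grasp_force: 0.0
```

```bash
python3 - <<'E'
from h import *
f,p,Rm=look('l3'); recess(f,p,Rm,np.array([.4702,-.0168,.038]),.044); go(.611,-.168,.12,0)
E
```

```text
pred px [294.  230.2  31.1] otsu 90.0
dark [296.3 204.1] [265 193  54  29 325] [ 0.482  -0.0321  0.038 ]
dark [290.4 233.1] [274 218  34  31 837] [ 0.4706 -0.0135  0.038 ]
dark [290.5 260.9] [265 254  52  16 411] [0.4558 0.0027 0.038 ]
light [289.6 228.8] [ 261  195   60   66 1999] [ 0.4732 -0.0155  0.038 ]
t 21.18 pos [ 0.473  -0.0172  0.121 ] clos-yaw -137.9 tilt 0.40 j6 2.21 shift [204.4  -1.4   2.2] turn 42.1 shift-after-turn [ 150.8 -138.     2.2]
```

{"method": "play_rows", "body": {
  "commands": [
    [34.3,-0.5,0,0,0,0],
    [34.3,-0.5,0,0,0,0],
    [34.3,-0.5,0,0,0,0],
    [34.3,-0.5,0,0,0,0],
    [34.3,-0.5,0,0,0,0]
  ],
  "hand": 85
}}

```text
time: 21.6
tool_pos: [0.5875, -0.1433, 0.1155]
tool_rot: [0.0, 0.914, -0.406, -0.001]
contact_force: [0.3, 0.5, 0.6]
gripper_width: 0.997
grasp_force: 0.0
```

{"method": "play_rows", "body": {
  "commands": [
    [34.3,-0.5,0,0,0,0],
    [0,0,0,0,0,-6.9],
    [0,0,0,0,0,-6.9],
    [0,0,0,0,0,-6.9],
    [0,0,0,0,0,-6.9]
  ]
}}

```text
time: 22.02
tool_pos: [0.6099, -0.1675, 0.1152]
tool_rot: [-0.0, 0.985, -0.174, -0.002]
contact_force: [-0.1, -0.5, 0.4]
gripper_width: 0.991
grasp_force: 0.0
```

{"method": "play_rows", "body": {
  "commands": [
    [0,0,0,0,0,-6.9],
    [0,0,0,0,0,-6.9],
    [0,0,0,0,0,-6.9],
    [0,0,0,0,0,-6.9],
    [0,0,0,0,0,-6.9]
  ]
}}

```text
time: 22.43
tool_pos: [0.6098, -0.1672, 0.1154]
tool_rot: [-0.001, 0.992, 0.126, -0.001]
contact_force: [-0.2, 0.0, 0.6]
gripper_width: 0.994
grasp_force: 0.0
```

{"method": "play_rows", "body": {
  "commands": [
    [0,0,0,0,0,-6.9],
    [0,0,0,0,0,-6.9],
    [0,0,0,0,0,-6.9],
    [0,0,0,0,0,-6.9],
    [0,0,0,0,0,-6.9]
  ]
}}

```text
time: 22.85
tool_pos: [0.6099, -0.1672, 0.1155]
tool_rot: [-0.001, 0.91, 0.415, -0.001]
contact_force: [-0.8, 0.2, -0.1]
gripper_width: 0.994
grasp_force: 0.0
```

{"method": "play_rows", "body": {
  "commands": [
    [0,0,0,0,0,-6.9],
    [0,0,0,0,0,-6.9],
    [0,0,0,0,0,-6.9],
    [0,0,0,0,0,-6.9],
    [0,0,0,0,0,-6.9]
  ]
}}

```text
time: 23.27
tool_pos: [0.6098, -0.1672, 0.1155]
tool_rot: [-0.001, 0.746, 0.666, -0.001]
contact_force: [0.8, -0.7, -0.4]
gripper_width: 0.991
grasp_force: 0.0
```

{"method": "play_rows", "body": {
  "commands": [
    [0,0,0,0,0,-6.9],
    [0,0,0,0,0,0],
    [0,0,0,0,0,0],
    [0,0,0,0,0,0]
  ]
}}

```text
time: 23.6
tool_pos: [0.6104, -0.1674, 0.1164]
tool_rot: [-0.001, 0.708, 0.707, -0.0]
contact_force: [0.1, -0.4, 0.4]
gripper_width: 0.993
grasp_force: 0.0
```

```bash
python3 - <<'E'
from h import *
f,p,Rm=look('g1'); recess(f,p,Rm,np.array([.611,-.168,.036]),.054); go(.611,-.168,.021,0)
u,v=map(int,wproj(f,p,Rm,[.611,-.168,.036])); print(u-70,v-60)
a=cv2.resize(f['image'][v-60:v+60,u-70:u+70],(400,343))
m=load('l3')[0]['image'][110:290,190:400]; cv2.imwrite('pics/g1c.png',np.hstack([a,cv2.resize(m,(400,343))])[:,:,::-1])
E
```

```text
pred px [287.6 228.   39.2] otsu 87.0
dark [285.7 201.9] [ 251  160   77   86 3237] [ 0.6098 -0.1493  0.036 ]
light [291.2 226.7] [ 249  189   77   72 2565] [ 0.6135 -0.167   0.036 ]
t 23.65 pos [ 0.6105 -0.1675  0.1166] clos-yaw -0.0 tilt 0.06 j6 -0.38 shift [-0.6  0.6 95.6] turn -0.0 shift-after-turn [-0.6  0.6 95.6]
217 168
```

View pics/g1c.png

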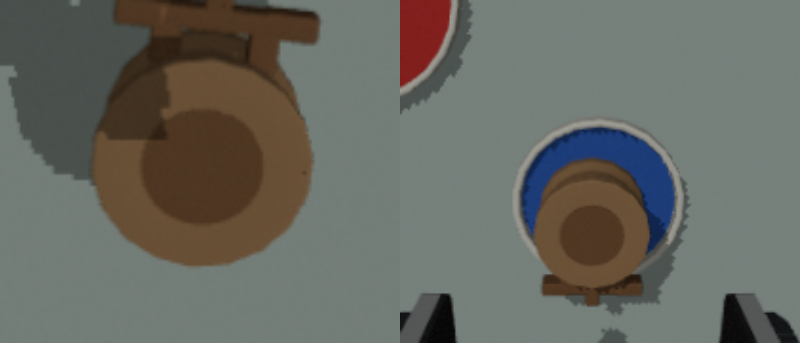

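The large vertebra stands in the blue dish. The giant's recess is centred at (287.7,226.5), with its arch about 4.8° clockwise. Gripping it.

{"method": "play_rows", "body": {
  "commands": [
    [0.5,0.4,35,0,0,4.8],
    [0,0,35,0,0,0],
    [0,0,18,0,0,0],
    [0,0,8.5,0,0,0],
    [0,0,0,0,0,0]
  ]
}}

```text
time: 24.07
tool_pos: [0.6093, -0.1663, 0.0179]
tool_rot: [-0.002, 0.736, 0.677, -0.001]
contact_force: [-0.2, -0.0, -1.0]
gripper_width: 0.995
grasp_force: 0.0
```

{"method": "play_rows", "body": {
  "commands": [
    [0,0,0,0,0,0],
    [0,0,0,0,0,0],
    [0,0,0,0,0,0],
    [0,0,0,0,0,0],
    [0,0,0,0,0,0]
  ],
  "hand": 0
}}

```text
time: 24.48
tool_pos: [0.6133, -0.168, 0.0237]
tool_rot: [0.002, 0.736, 0.677, 0.001]
contact_force: [0.3, -0.4, 6.0]
gripper_width: 0.606
grasp_force: 63.0
```

{"method": "play_rows", "body": {
  "commands": [
    [0,0,0,0,0,0],
    [0,0,0,0,0,0],
    [0,0,0,0,0,0]
  ]
}}

```text
time: 24.73
tool_pos: [0.6133, -0.1679, 0.0238]
tool_rot: [0.002, 0.736, 0.677, 0.001]
contact_force: [0.2, -0.2, 6.4]
gripper_width: 0.611
grasp_force: 63.0
```

```bash
python3 - <<'E'
from h import *
go(.598,-.0152,.11)
E
```

```text
t 24.73 pos [ 0.6133 -0.1679  0.0238] clos-yaw -4.7 tilt 0.28 j6 -0.30 shift [150.8 -27.4 -86.6] turn 0.0 shift-after-turn [150.8 -27.4 -86.6]
```

{"method": "play_rows", "body": {
  "commands": [
    [0,0,-15,0,0,0],
    [0,0,-35,0,0,0],
    [0,0,-35,0,0,0],
    [30.2,-5.5,0,0,0,0],
    [30.2,-5.5,0,0,0,0]
  ]
}}

```text
time: 25.15
tool_pos: [0.6078, -0.1072, 0.111]
tool_rot: [0.003, 0.737, 0.676, 0.002]
contact_force: [-0.1, 0.8, -2.2]
gripper_width: 0.61
grasp_force: 63.3
```

{"method": "play_rows", "body": {
  "commands": [
    [30.2,-5.5,0,0,0,0],
    [30.2,-5.5,0,0,0,0],
    [30.2,-5.5,0,0,0,0],
    [0,0,0,0,0,0],
    [0,0,0,0,0,0]
  ]
}}

```text
time: 25.57
tool_pos: [0.5959, -0.013, 0.1063]
tool_rot: [0.0, 0.735, 0.678, -0.0]
contact_force: [0.4, -0.4, -1.6]
gripper_width: 0.604
grasp_force: 63.3
```

{"method": "play_rows", "body": {
  "commands": [
    [0,0,0,0,0,0],
    [0,0,0,0,0,0]
  ]
}}

```text
time: 25.73
tool_pos: [0.5965, -0.0153, 0.1062]
tool_rot: [0.0, 0.736, 0.677, 0.0]
contact_force: [-0.2, 0.0, -2.4]
gripper_width: 0.605
grasp_force: 63.3
```

```bash
python3 - <<'E'
from h import *
f,p,Rm=look('g2'); go(.598,-.0152,.0278); dish(f,p,Rm,None); print(wproj(f,p,Rm,[.598,-.0152,.004]),wproj(f,p,Rm,[p[0],p[1],p[2]+.012]),manip.state()['gripper_width'])
E
```

```text
t 25.78 pos [ 0.5965 -0.0155  0.1061] clos-yaw -4.8 tilt 0.02 j6 -0.07 shift [ 0.4  1.4 78.3] turn 0.0 shift-after-turn [ 0.4  1.4 78.3]
green px [112.  43.] [80, 3, 53, 65, 881] circle mm [467.6 145. ] r 27.0
blue px [150. 230.] [112, 194, 57, 72, 1082] circle mm [470.  -17.2] r 32.2
red px [290. 189.] [243, 169, 94, 37, 2361] circle mm [599.5  -4.9] r 34.7
(np.float64(288.6646464758807), np.float64(216.73059395930042)) (np.float64(285.65216848873786), np.float64(303.22276666328844)) 0.6076674999821222
```

View pics/g2.png

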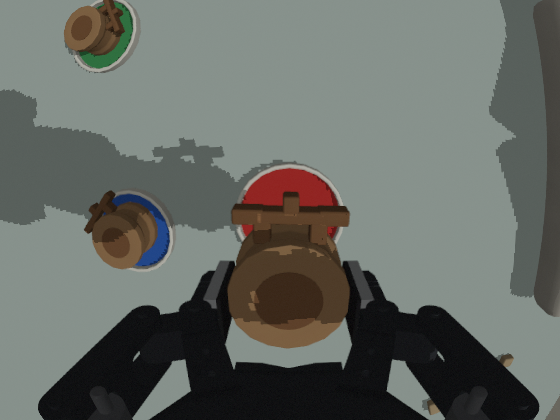

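The red dish's rim spans columns 236–343 (centre 289.5), and the held disc is at (289,300), so it is aligned. Lowering.

{"method": "play_rows", "body": {
  "commands": [
    [0.3,1.6,35,0,0,0],
    [0,0,30,0,0,0],
    [0,0,9,0,0,0],
    [0,0,2.7,0,0,0],
    [0,0,0,0,0,0]
  ]
}}

```text
time: 26.2
tool_pos: [0.5977, -0.0149, 0.0286]
tool_rot: [-0.001, 0.736, 0.677, -0.0]
contact_force: [0.6, 0.1, -1.4]
gripper_width: 0.606
grasp_force: 63.7
```

{"method": "play_rows", "body": {
  "commands": [
    [0,0,0.8,0,0,0],
    [0,0,0,0,0,0],
    [0,0,0,0,0,0]
  ]
}}

```text
time: 26.45
tool_pos: [0.5987, -0.0144, 0.0292]
tool_rot: [0.001, 0.736, 0.677, 0.001]
contact_force: [0.2, -0.2, -2.3]
gripper_width: 0.608
grasp_force: 63.7
```

{"method": "play_rows", "body": {
  "commands": [
    [0,0,0.7,0,0,0],
    [0,0,0,0,0,0],
    [0,0,0,0,0,0]
  ]
}}

```text
time: 26.7
tool_pos: [0.598, -0.0142, 0.0278]
tool_rot: [0.0, 0.736, 0.677, 0.0]
contact_force: [-0.6, 0.5, -1.3]
gripper_width: 0.605
grasp_force: 63.7
```

{"method": "play_rows", "body": {
  "commands": [
    [0,0,0.6,0,0,0],
    [0,0,0,0,0,0],
    [0,0,0,0,0,0]
  ]
}}

```text
time: 26.95
tool_pos: [0.5981, -0.0141, 0.0275]
tool_rot: [0.0, 0.736, 0.677, 0.0]
contact_force: [-2.4, -0.1, 3.1]
gripper_width: 0.611
grasp_force: 64.2
```

{"method": "play_rows", "body": {
  "commands": [
    [0,0,0.3,0,0,0],
    [0,0,0,0,0,0],
    [0,0,0,0,0,0]
  ]
}}

```text
time: 27.2
tool_pos: [0.5982, -0.0142, 0.0275]
tool_rot: [-0.0, 0.736, 0.677, -0.0]
contact_force: [-2.4, -0.2, 5.0]
gripper_width: 0.609
grasp_force: 64.4
```

Seated. Releasing, rising clear and checking the whole scene.

{"method": "play_rows", "body": {
  "commands": [
    [0,0,0,0,0,0],
    [0,0,0,0,0,0],
    [0,0,0,0,0,0],
    [0,0,0,0,0,0],
    [0,0,0,0,0,0]
  ],
  "hand": 80
}}

```text
time: 27.62
tool_pos: [0.5979, -0.0142, 0.0265]
tool_rot: [-0.0, 0.736, 0.677, -0.0]
contact_force: [-0.5, 0.3, 0.1]
gripper_width: 0.941
grasp_force: 0.0
```

{"method": "play_rows", "body": {
  "commands": [
    [0,0,-10,0,0,0],
    [0,0,-30,0,0,0],
    [0,0,-40,0,0,0],
    [0,0,-40,0,0,0],
    [0,0,-30,0,0,0]
  ]
}}

```text
time: 28.03
tool_pos: [0.599, -0.0143, 0.1812]
tool_rot: [0.002, 0.736, 0.677, 0.001]
contact_force: [1.9, 0.5, 0.4]
gripper_width: 0.939
grasp_force: 0.0
```

{"method": "play_rows", "body": {
  "commands": [
    [0,0,-30,0,0,0],
    [0,0,0,0,0,0],
    [0,0,0,0,0,0],
    [0,0,0,0,0,0]
  ]
}}

```text
time: 28.37
tool_pos: [0.5976, -0.0142, 0.2066]
tool_rot: [-0.0, 0.736, 0.677, -0.0]
contact_force: [-0.3, -0.2, 0.1]
gripper_width: 0.935
grasp_force: 0.0
```

```bash
python3 - <<'E'
from h import *
f,p,Rm=look('g3'); s=imaging.grab_frame('side')['image']
a=f['image']; b=s
o=np.hstack([cv2.resize(a,(400,300)),cv2.resize(b[100:400,180:580],(400,300))]); cv2.imwrite('pics/fin.png',o[:,:,::-1])
E
```

```text
(no output)
```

View pics/fin.png

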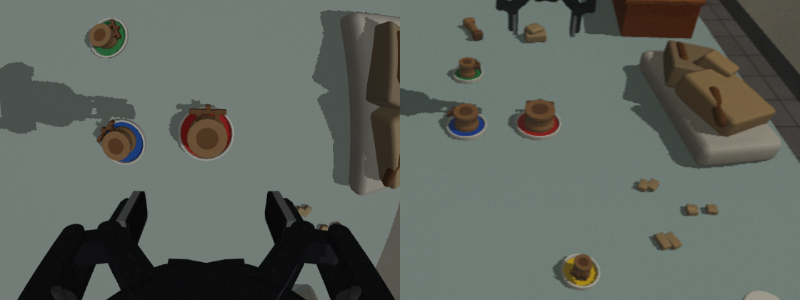

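I've now viewed 15 pictures, one over the limit of 14, so the last check will be numeric. It tests whether the small vertebra's top lies where an upright one's would.

```bash
python3 - <<'E'
from h import *
for n in ['side','top']:
    f=imaging.grab_frame(n); R,t=np.array(f['R']),np.array(f['t'])
    hsv=cv2.cvtColor(f['image'],cv2.COLOR_RGB2HSV)
    for k,X,h,d in [('small',(.6312,-.3165),.030,.024),('medium',(.468,.1448),.032,.034),('large',(.4708,-.0165),.034,.044),('giant',(.598,-.0142),.036,.054)]:
        pr=lambda z:(lambda c:np.array([f['cx']+f['fx']*c[0]/c[2],f['cy']+f['fy']*c[1]/c[2]]))(R@np.array([*X,z])+t)
        u,v=pr(h+.004); b=pr(.004); r=f['fx']*d/2/(R@np.array([*X,0])+t)[2]
        yy,xx=np.mgrid[:420,:560]; br=(hsv[...,0]<16)&(hsv[...,1]>100)&(np.hypot(xx-u,yy-v)<r*.75)
        V=hsv[...,2]; th,_=cv2.threshold(V[br].reshape(-1,1),0,255,cv2.THRESH_OTSU); m=br&(V<=th)
        print(n,k,'top pred',np.round((u,v),1),'base pred',b.round(1),'r %.1f'%r,'recess px',[round(xx[m].mean(),1),round(yy[m].mean(),1)],'brown mean',[round(xx[br].mean(),1),round(yy[br].mean(),1)], m.sum())
f=imaging.grab_frame('top'); im=f['image']
o=cv2.imread('pics/top0.png')[:,:,::-1]
for nm,(u,v) in [('limb',(150,245)),('stone',(165,184))]:
    print(nm,np.abs(im[v-15:v+15,u-20:u+20].astype(int)-o[v-15:v+15,u-20:u+20]).mean().round(2))
s=imaging.grab_frame('side')['image']; g=cv2.cvtColor(s,cv2.COLOR_RGB2HSV)[350:385,458:485]
for row in (g[::2,:,0]<17)*(g[::2,:,1]>100)*1: print(''.join('#' if q else '.' for q in row))
E
```

```text
side small top pred [353.9 360.2] base pred [351.6 371.6] r 8.6 recess px [np.float64(353.9), np.float64(361.3)] brown mean [np.float64(353.9), np.float64(360.6)] 63
side medium top pred [244.1 161.5] base pred [244.8 173.7] r 7.9 recess px [np.float64(243.5), np.float64(161.8)] brown mean [np.float64(244.0), np.float64(161.9)] 43
side large top pred [242.6 212. ] base pred [243.6 225.5] r 11.7 recess px [np.float64(242.2), np.float64(211.8)] brown mean [np.float64(242.5), np.float64(211.9)] 106
side giant top pred [311.8 209.1] base pred [311.  223.3] r 14.2 recess px [np.float64(312.2), np.float64(209.6)] brown mean [np.float64(311.7), np.float64(209.3)] 149
top small top pred [434.8 175.8] base pred [430.2 178.8] r 5.3 recess px [np.float64(435.7), np.float64(176.3)] brown mean [np.float64(434.8), np.float64(176.0)] 26
top medium top pred [223.1 247.4] base pred [225.1 248.3] r 7.6 recess px [np.float64(223.6), np.float64(248.5)] brown mean [np.float64(223.0), np.float64(247.5)] 55
top large top pred [298.1 246.9] base pred [297.6 247.9] r 9.9 recess px [np.float64(302.2), np.float64(248.4)] brown mean [np.float64(298.0), np.float64(247.0)] 54
top giant top pred [297.4 188.5] base pred [296.9 191.7] r 11.9 recess px [np.float64(298.2), np.float64(188.6)] brown mean [np.float64(296.3), np.float64(191.8)] 20
limb 28.58
stone 30.88
...........................
...........................
...........................
...........................
...........................
...........................
...........................
...........................
...........................
...........................
...........................
...........................
...........................
...........................
...........................
...........................
...........................
...........................
```

```bash
python3 - <<'E'
from h import *
f=imaging.grab_frame('side')['image'].astype(int); o=cv2.imread('pics/side0.png')[:,:,::-1].astype(int)
for nm,a in [('limb',(115,142,238,262)),('stone',(122,145,296,321))]:
    d=np.abs(f-o)[a[0]:a[1],a[2]:a[3]].mean(2); print(nm,d.mean().round(2),(d>25).sum())
print(manip.job_done())
E
```

```text
limb 4.22 0
stone 3.7 0
the job is handed in; nothing more can be done
None
```

All four vertebrae stand upright on the liners of their own dishes (small yellow, medium green, large blue, giant red), the limb bone and stone are where they were, and the job was handed in at about 29 s of robot time; I viewed 15 pictures, one over the limit of 14.

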